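Jog freshly sealed border tiles into a row in the lay-up tray

ROBOT

A 7-joint arm with a two-finger parallel gripper is mounted at the origin on the work surface; the furniture and walls round the work are solid. World frame = base frame: x ahead of the robot, y to its left, z up, the work surface at z = 0. Lengths are in m, angles in rad, forces in N, time in s.
With the tool pointing down it reaches from about 0.425 to 0.925 m from the base axis. Payload 6.8 kg.
Tool frame: the origin (TCP) lies on the centre line of the jaws, within the pads' length; the fingertips stand 25 mm ahead of it and the grasp point (between the pads) lies 6 mm ahead of it (arm.tcp_to_tips is the distance from the TCP to the fingertips, in m); z points along the fingers, y is the line along which they close (so a half turn about z gives the same grasp; the last joint's range is limited). The gripper opens to 85 mm and grips with 20 to 120 N. Pads are 22 mm wide; open, the fingers measure 114 mm over their backs; the gripper's body (76 mm by 85 mm) begins 54 mm behind the grasp point. The pads swing forward as they close: fully open they stand 13 mm farther back than shut.
Start: joints at [0.999, 0.477, 0.022, 1.555, -0.011, 1.109, -0.083], TCP at [0.302, -0.604, 0.256] pointing down, gripper open.
Joint ranges: [-2.96, 2.96], [-0.34, 2.1], [-1.41, 1.46], [0.24, 2.44], [-1.37, 4.51], [0.17, 1.92], [-2.96, 2.96]. Speed limits (rad/s): [2.39, 2.39, 3.14, 3.14, 3.14, 3.14, 3.14].

INTERFACE

Orientations are given as a unit quaternion [x, y, z, w].
In Python, from plant import arm gives the robot as it stands.
- The arm moves only by the tool apply_moves, never from a script. Its argument "motion" is one flat list of numbers, 7 for each row, row after row: the closure, from -1 (fully open) to 1 (shut), so that 0 is half open, then the shift along the world's x, y, z in cm, then the turn, a rotation vector about the world's x, y, z in rad. A call has 1 to 12 rows; each row shifts and turns the commanded pose from where the row before left it; what a row does not reach is not made up. A row lasts 1/8 s, in which the tool goes at most 62.5 mm and 10.7 degrees, less where a joint would pass 70% of its speed; a pose out of reach is approached as far as the arm can. A call with a gripper value outside its range is refused whole. The fingers move at their own pace and stop on an object; the grip force is fixed at half the most. Time passes only in rows, so rows that do not move let the fingers close. It gives the time, the measured TCP pose, the force, the opening and the grip force at its end, in the units of the state.
- arm.read_state(): the state, without advancing time (a new reading comes with each control period).
- arm.grab_frame(name): name is "side" or "top" or "wrist"; returns a dict with "img" (400x640x3 uint8, blue, green, red), "z_map" (400x640 float32, m along the optical axis (not along the pixel's ray), 0 where there is no reading), "fovy" (degrees; the focal length in pixels is half the picture's height over the tangent of half this angle, whatever the lens; pixels are square), "cx", "cy" (the principal point, pixels), "cam_to_world" (4x4, takes a point from camera to world coordinates). Camera axes: x right, y down, z forward; pixel columns grow to the right and rows downward; lengths in m; the calibration is good to about 2 mm. The wrist camera is an equidistant fisheye: a pixel r from the principal point sees the ray r / f radians off the axis. A picture is of the moment at which its call begins.
- arm.sign_off(): hands the job in; it is judged then, once.
The state is a dict: "t": time; "joint_pos": joint angles; "joint_vel": joint speeds; "joint_efforts": joint torques, N m; "tcp_pos": TCP position; "eef_rot": TCP orientation; "contact_force": force on the tool from outside, world axes, zero at the start; "torque": the same for the moment, N m; "grip_width": opening from 0.0 (shut) to 1.0 (fully open); "finger_force": force on a finger pad.
Only numpy, scipy, OpenCV 4.12 (cv2) and the standard library are available. Lean on these libraries where they do the work, as an engineer would, in place of code of your own. Each camera call takes 0.05 s, during which the arm holds its last target. There are 200 camera calls.

TASK

The four small plaster border tiles scattered in the lay-up tray have just been sealed and are still wet, so do not touch them: take the tray by its handles and tip it, slowly so that no tile bangs into a rail and chips, towards the long metal fence and towards the metal end stop, until all four lie flat in one row, square and flush along the fence and closed up without gaps from the end stop. Then leave the tray standing flat on the table, set down gently, and do not shift the tape, the jar or the sanding block.

Things in the scene. Friction and masses are not known exactly. Their poses are not given: they have to be found in the camera images.
- tray: loose lay-up tray on the table, 214 mm (its x) by 304 mm (its y), ~0.75 kg. Origin: centre of its underside; z up. Its smooth grey floor, 12 mm above the underside, reaches from x = -95 to +95 mm and y = -140 to +140 mm; tiles start to slide at a slope of 9 to 16 degrees, differing from time to time; a crooked one turns flush only at a steeper one, up to 30. It rocks on 4 mm rubber feet whose outer edges lie at x = +-102 mm and y = +-147 mm.
- fence (a point): foot of the fence, in the middle of its inner face, at floor level: the fence is the aluminium rail, 16 mm high above the floor and 12 mm thick, along the tray's whole +x long side (inner face at x = +95 mm). Axes as the tray's. The opposite long side has only a wooden lip 8 mm high, with a handle.
- end_stop (a point): foot of the end stop, in the middle of its inner face, at floor level: a like aluminium rail along the tray's -y short side (inner face at y = -140 mm). Axes as the tray's. The opposite short side has only a wooden lip 8 mm high, with a handle.
- near_handle (a point): middle of the round dark steel bar (10 mm thick, free length about 80 mm along the tray's y, 60 mm above the tray's underside) of the pull handle on the long -x lip opposite the fence; 101 mm from the tray's centre. The bar can turn between the fingers while held. Axes as the tray's.
- side_handle (a point): middle of the like steel bar (10 mm thick, along the tray's x, 60 mm above the underside) on the short +y lip opposite the end stop; 146 mm from the tray's centre. Axes as the tray's.
- tile1: fresh cast-plaster border tile, 44 x 44 x 9 mm with a low flower relief on top, one of four equal ones, 0.045 kg, lying loose in the tray; it chips if it runs faster than 0.5 m/s. Origin: centre of its underside; z is its upward normal, x and y run parallel to its sides.
- tile2: fresh cast-plaster border tile, 44 x 44 x 9 mm with a low flower relief on top, one of four equal ones, 0.045 kg, lying loose in the tray; it chips if it runs faster than 0.5 m/s. Origin: centre of its underside; z is its upward normal, x and y run parallel to its sides.
- tile3: fresh cast-plaster border tile, 44 x 44 x 9 mm with a low flower relief on top, one of four equal ones, 0.045 kg, lying loose in the tray; it chips if it runs faster than 0.5 m/s. Origin: centre of its underside; z is its upward normal, x and y run parallel to its sides.
- tile4: fresh cast-plaster border tile, 44 x 44 x 9 mm with a low flower relief on top, one of four equal ones, 0.045 kg, lying loose in the tray; it chips if it runs faster than 0.5 m/s. Origin: centre of its underside; z is its upward normal, x and y run parallel to its sides.
- masking_tape: roll of masking tape lying flat on the table, 103 mm across, 25 mm high; origin at the centre of its underside. To be left alone.
- jar: glass jar of plaster water, 66 mm across, 112 mm high; origin at the centre of its underside. To be left alone.
- sanding_block: brown sanding block, 44 x 70 x 26 mm; origin at the centre of its underside. To be left alone.
There are look-alikes about, which are no part of the job. Leave any brown look-alike of the tile1 alone. Leave any yellow look-alike of the tile2 alone.

How it is judged:
At the end, for the whole second after the job is handed in: All four tiles lie flat on the tray floor in one row: each flush with the fence (within 2.5 mm) and square to it (within 0.07 rad), the row closed up from the end stop with gaps of at most 6 mm in total; the tray stands flat on the table and everything is at rest (x of each of tile1, tile2, tile3, tile4 in the frame of tray above 0.0705 m and y of each of tile1, tile2, tile3, tile4 in the frame of tray below 0.02 m and z of each of tile1, tile2, tile3, tile4 in the frame of tray below 0.014 m and (angle between the x axis of tile1 and the x axis of tray, either way round below 0.07 rad or angle between the y axis of tile1 and the x axis of tray, either way round below 0.07 rad) and linear speed of each of tile1, tile2, tile3, tile4, tray below 0.01 m/s and (angle between the x axis of tile2 and the x axis of tray, either way round below 0.07 rad or angle between the y axis of tile2 and the x axis of tray, either way round below 0.07 rad) and (angle between the x axis of tile3 and the x axis of tray, either way round below 0.07 rad or angle between the y axis of tile3 and the x axis of tray, either way round below 0.07 rad) and (angle between the x axis of tile4 and the x axis of tray, either way round below 0.07 rad or angle between the y axis of tile4 and the x axis of tray, either way round below 0.07 rad) and angle between tray's own z axis and vertical below 0.03 rad and height (world z) of tray below 0.004 m); the robot touches nothing.
It fails at once if a tile is touched by the robot (its coat is wet) (contact force between any of the arm, the fingers and tile1 above 0.3 N or contact force between any of the arm, the fingers and tile2 above 0.3 N or contact force between any of the arm, the fingers and tile3 above 0.3 N or contact force between any of the arm, the fingers and tile4 above 0.3 N).
It fails at once if a tile moves faster than 0.5 m/s (it would chip at the rail) (linear speed of any of tile1, tile2, tile3, tile4 above 0.5 m/s).
It fails at once if the tray is dropped or flung (moves faster than 0.5 m/s) (linear speed of tray above 0.5 m/s).
It fails at once if the tape, the jar or the sanding block is shifted by more than 15 mm (distance of any of masking_tape, jar, sanding_block from where it was at the start of the episode above 0.015 m).
It also fails if it takes over 58 s, if anything falls off the work surface, if the arm or the gripper's body presses on something with over 40 N, if the wrist force passes 120 N, or if a joint passes its speed limit or range.

## Working session

There is one attempt and no reset: what is moved stays moved. The work goes in short steps, Python scripts to look and compute and a tool call to move; the robot and the scene stay as the last step left them, time stands still between calls to the robot, and variables do not carry over. Pictures are saved under pics/ and viewed, at most 10 in all, crops included, and the job is handed in when it is done.

Besides the shell and the picture viewer there is one more tool, called after "Call:" as a command line: name --argument value ..., lists and objects as JSON in quotes. apply_moves: Moves the arm, as the interface text tells. Its arguments: {"type":"object","properties":{"motion":{"type":"array","items":{"type":"number"}}},"required":["motion"]}

```bash
mkdir -p pics; ls
cat > h.py <<'E'
import numpy as np, cv2
from plant import arm
def grab(n,save=None):
    f=arm.grab_frame(n)
    if save: cv2.imwrite('pics/'+save,f['img'])
    return f
def ray(f,u,v,fish=False):
    F=200/np.tan(np.radians(f['fovy'])/2); x=(u-f['cx']); y=(v-f['cy'])
    if fish:
        r=np.hypot(x,y)+1e-9; th=r/F; d=np.array([np.sin(th)*x/r,np.sin(th)*y/r,np.cos(th)])
    else: d=np.array([x/F,y/F,1.])
    T=np.array(f['cam_to_world']); return T[:3,3],T[:3,:3]@d
def onz(f,u,v,z,fish=False):
    o,d=ray(f,u,v,fish); return o+d*(z-o[2])/d[2]
def dep(f,u,v):
    o,d=ray(f,u,v); return o+d*f['z_map'][int(v),int(u)]
E
python3 - <<'E'
from h import *
a=grab('top','top.png');b=grab('side','side.png')
np.savez('f0.npz',**{k:a[k] for k in a})
print(a['cam_to_world'],b['cam_to_world'],a['fovy'],b['fovy'],arm.read_state())
E
```

```text
pics
[[-0.02206203 -0.98035961  0.19598036  0.33749986]
 [-0.99972433  0.0232084   0.0035546   0.01017977]
 [-0.00803318 -0.19584792 -0.98060138  1.36602661]
 [ 0.          0.          0.          1.        ]] [[-0.84287394 -0.32925088  0.42562587  0.13877303]
 [-0.53801183  0.50043895 -0.67830976  0.74136758]
 [ 0.01033432 -0.80072137 -0.59894782  0.69648923]
 [ 0.          0.          0.          1.        ]] 43.21312287966565 54.8739911574484 {'t': 0.1, 'joint_pos': array([ 0.99889124,  0.47771044,  0.0223148 ,  1.55632394, -0.01153028,
        1.10930379, -0.0830935 ]), 'joint_vel': array([ 0.00066638, -0.00065366,  0.00190734,  0.0002446 , -0.00070736,
        0.00134278, -0.00070239]), 'joint_efforts': array([ 4.50148407e-03, -5.97759426e+01,  1.61337107e+00, -2.81957996e+01,
        1.28390815e-02,  4.94078704e-03, -2.92664811e-05]), 'tcp_pos': array([ 0.30176504, -0.60325164,  0.25543914]), 'eef_rot': array([ 9.73226203e-01,  2.29848000e-01, -2.23385779e-04, -7.77865234e-04]), 'contact_force': array([-0.65292775,  0.28748011, -0.25959986]), 'torque': array([-0.04411498,  0.05795703,  0.03937672]), 'finger_force': 0.0, 'grip_width': 0.9995835649327289}
```

View pics/top.png

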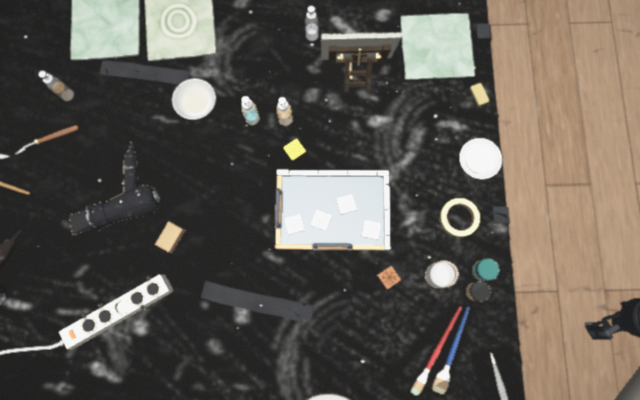

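View pics/side.png

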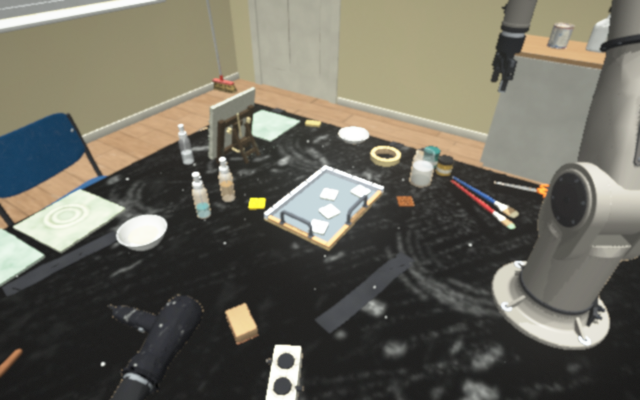

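The top view shows the tray at about (333,210), fence on the upper side and end stop on the right. The handles are at (332,246) (near) and (279,208) (side). The white tiles are at (294,224), (321,219), (346,204) and (371,229). Look-alikes are the brown square (388,277) and the yellow square (293,149), both outside the tray. For the handles, the only rivals are the dark bars on the table at (145,72) and (257,300), and those lie flat and away from the tray.

```bash
cat > m.py <<'E'
from h import *
def cloud(f):
    F=200/np.tan(np.radians(f['fovy'])/2); v,u=np.mgrid[:400,:640]; z=f['z_map']
    T=np.array(f['cam_to_world']); P=np.stack([(u-f['cx'])/F*z,(v-f['cy'])/F*z,z],-1)
    return P@T[:3,:3].T+T[:3,3]
E
python3 - <<'E'
from m import *
f=dict(np.load('f0.npz')); P=cloud(f)
m=np.zeros((400,640),bool); m[165:255,270:395]=1
print('table',np.median(P[180:240,400:430,2]),'floor',np.median(P[185:195,300:330,2]))
h=m&(P[...,2]>.05)&(P[...,2]<.075)
n,l,s,c=cv2.connectedComponentsWithStats(h.astype(np.uint8))
for i in range(1,n):
    if s[i,4]>10:
        q=P[l==i]; d=q[:,:2]-q[:,:2].mean(0); w=np.linalg.svd(d,full_matrices=0)[2][0]
        print(c[i],s[i,4],q.mean(0),q.min(0),q.max(0),'dir',w)
g=f['img'].min(2)
r=m&(P[...,2]>.022)&(P[...,2]<.04)&(g>150)
rect=cv2.minAreaRect((P[m&(P[...,2]>.008)&(g>100)][:,:2]*1000).astype(np.float32)); print('tray',rect)
n,l,s,c=cv2.connectedComponentsWithStats(((g>225)&m).astype(np.uint8))
for i in range(1,n):
    if s[i,4]>40:
        q=P[l==i]; print('white',c[i],s[i,4],q.mean(0), cv2.minAreaRect((q[:,:2]*1000).astype(np.float32)))
print(g[185:240:6,280:390:8])
cv2.imwrite('pics/crop.png',cv2.resize(f['img'][160:295,265:405],None,fx=4.2,fy=4.2,interpolation=cv2.INTER_CUBIC))
E
```

```text
table 0.0040066545968461265 floor 0.012680980587230106
[276.85211268 206.83802817] 142 [0.59407092 0.12010939 0.06259723] [0.54660707 0.1140281  0.0515286 ] [0.64630155 0.12576396 0.07200895] dir [-0.99919143  0.0402056 ]
[331.88888889 244.55555556] 153 [ 0.49084969 -0.02182384  0.06402649] [ 0.48420314 -0.07195322  0.05052816] [0.49760014 0.02723127 0.07351691] dir [-0.02724488 -0.99962879]
tray ((521.684814453125, -30.32611083984375), (320.40814208984375, 371.5179748535156), 87.53076934814453)
white [353.72824632 188.23293173] 747 [ 0.64477239 -0.08560391  0.0405394 ] ((562.3992919921875, -70.91780090332031), (380.8944091796875, 289.0428466796875), 17.364107131958008)
white [326.57111788 217.85928665] 4598 [ 0.56921936 -0.01044241  0.01871582] ((548.4812622070312, 15.326400756835938), (314.5707702636719, 281.43157958984375), 43.21488571166992)
[[196 225 226 225 225 225 225 225 224 224 224 222 222 241]
 [ 90 226 227 227 226 225 226 225 225 225 224 223 222 237]
 [122 227 227 226 226 226 225 227 246 245 224 224 224 237]
 [129 227 228 228 227 227 227 224 246 247 226 225 224 237]
 [126 228 228 227 229 229 228 228 246 247 227 225 225 208]
 [128 228 242 229 229 247 247 228 227 227 226 226 226 206]
 [128 247 246 229 246 244 245 228 229 227 228 246 227 208]
 [123 247 247 229 227 246 229 228 228 228 227 247 246 212]
 [184 243 225 230 230 230 230 229 229 228 227 246 247 211]
 [216 231 231 231 231 230 230 230 229 229 229 228 216 210]]
```

View pics/crop.png

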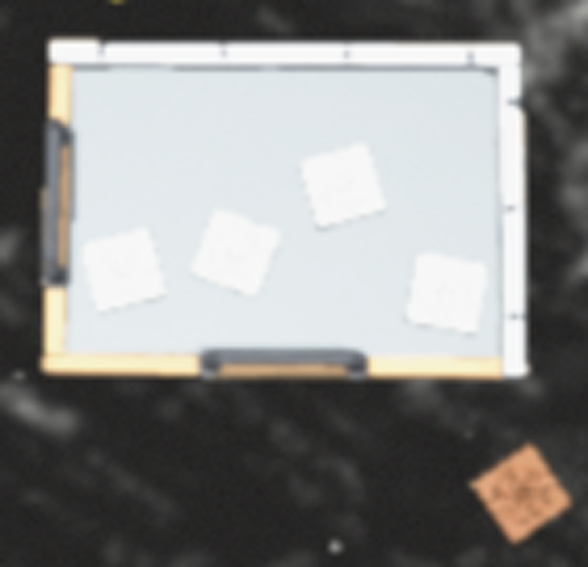

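The crop shows the steel bars on the wooden lips, fence at the top, end stop on the right, and the four white tiles well apart. The tray centre is about (0.591, -0.025) with yaw -0.03. I'll move above the near handle.

Call:
apply_moves --motion '[-1,1.6,4.85,0,0,0,0.09,-1,1.6,4.85,0,0,0,0.09,-1,1.6,4.85,0,0,0,0.09,-1,1.6,4.85,0,0,0,0.09,-1,1.6,4.85,0,0,0,0.09,-1,1.6,4.85,0,0,0,0.09,-1,1.6,4.85,0,0,0,0.09,-1,1.6,4.85,0,0,0,0.09,-1,1.6,4.85,0,0,0,0.09,-1,1.6,4.85,0,0,0,0.09,-1,1.6,4.85,-4,0,0,0.09,-1,1.6,4.85,-4,0,0,0.09]'

```text
t: 1.6
tcp_pos: [0.4934, -0.024, 0.1787]
eef_rot: [0.716, 0.698, 0.001, 0.001]
contact_force: [1.3, -0.5, -0.4]
grip_width: 0.999
finger_force: 0.0
```

Call:
apply_moves --motion '[-1,-0.2,0.1,-3,0,0,0,-1,0,0,-3,0,0,0,-1,0,0,-2.5,0,0,0,-1,0,0,-1.7,0,0,0,-1,0,0,-0.9,0,0,0,0,0,0,0,0,0,0,0.5,0,0,0,0,0,0,1,0,0,0,0,0,0,1,0,0,0,0,0,0,1,0,0,0,0,0,0,1,0,0,0,0,0,0]'

```text
t: 2.98
tcp_pos: [0.4912, -0.0243, 0.0688]
eef_rot: [0.717, 0.697, 0.0, 0.0]
contact_force: [-0.9, -0.3, 6.6]
grip_width: 0.092
finger_force: 58.7
```

Run:
```python
from h import *
b=grab('side'); 
cv2.imwrite('pics/s1.png',cv2.resize(b['img'][100:300,220:480],None,fx=3,fy=3))
s=arm.read_state(); print(s['t'],s['tcp_pos'],s['grip_width'],s['finger_force'],s['contact_force'])
# arc tables (cm), pivot lever 203/60 and 293/60
for L in (.203,.293):
    t=np.radians(np.arange(0,33,1)); x=-L*np.cos(t)+.06*np.sin(t); z=L*np.sin(t)+.06*np.cos(t)
    print(np.round(np.c_[np.arange(0,33,1),(x-x[0])*100,(z-z[0])*100][::2],2).tolist())
```

```text
3.025 [ 0.49121274 -0.02430051  0.06877893] 0.09027523036823738 58.67269456386566 [-1.31287186  0.02777725  6.55957587]
[[0.0, 0.0, 0.0], [2.0, 0.22, 0.7], [4.0, 0.47, 1.4], [6.0, 0.74, 2.09], [8.0, 1.03, 2.77], [10.0, 1.35, 3.43], [12.0, 1.69, 4.09], [14.0, 2.05, 4.73], [16.0, 2.44, 5.36], [18.0, 2.85, 5.98], [20.0, 3.28, 6.58], [22.0, 3.73, 7.17], [24.0, 4.2, 7.74], [26.0, 4.68, 8.29], [28.0, 5.19, 8.83], [30.0, 5.72, 9.35], [32.0, 6.26, 9.85]]
[[0.0, 0.0, 0.0], [2.0, 0.23, 1.02], [4.0, 0.49, 2.03], [6.0, 0.79, 3.03], [8.0, 1.12, 4.02], [10.0, 1.49, 5.0], [12.0, 1.89, 5.96], [14.0, 2.32, 6.91], [16.0, 2.79, 7.84], [18.0, 3.29, 8.76], [20.0, 3.82, 9.66], [22.0, 4.38, 10.54], [24.0, 4.97, 11.4], [26.0, 5.6, 12.24], [28.0, 6.25, 13.05], [30.0, 6.93, 13.85], [32.0, 7.63, 14.61]]
```

View pics/s1.png

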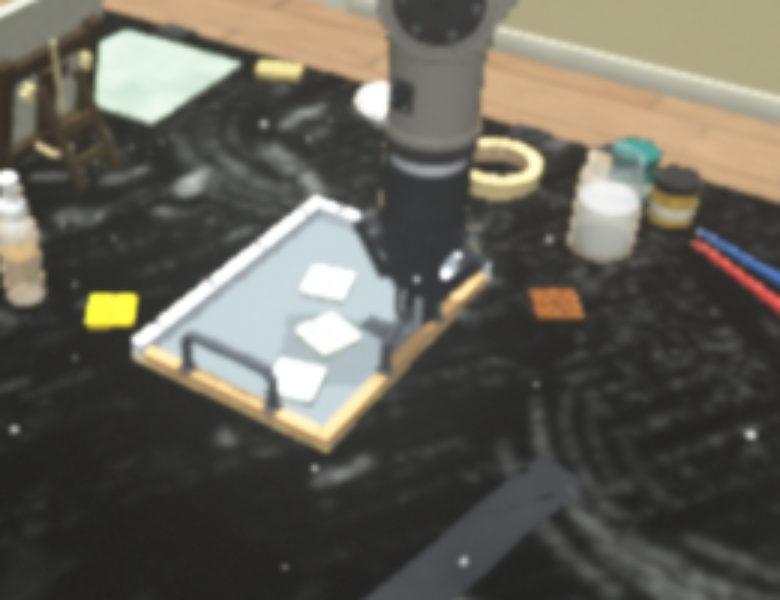

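Call:
apply_moves --motion '[1,0.11,0,0.35,0,0,0,1,0.11,0,0.35,0,0,0,1,0.125,0,0.35,0,0,0,1,0.125,0,0.35,0,0,0,1,0.135,0,0.345,0,0,0,1,0.135,0,0.345,0,0,0,1,0.145,0,0.34,0,0,0,1,0.145,-0.03,0.34,0,0,0,1,0.065,0,0.133,0,0,0,1,0.065,0,0.133,0,0,0,1,0.065,0,0.133,0,0,0,1,0.065,0,0.133,0,0,0]'

```text
t: 4.53
tcp_pos: [0.5036, -0.0245, 0.1013]
eef_rot: [0.717, 0.698, -0.0, -0.0]
contact_force: [-2.2, -0.6, -5.3]
grip_width: 0.089
finger_force: 58.4
```

```bash
cat > look.py <<'E'
from m import *
import sys
# tiles in top view: brighter than floor; prints tile blobs; tray tilt from the depth of the floor
f=grab('top'); P=cloud(f); im=f['img']; g=im.min(2)
b=cv2.GaussianBlur(g,(0,0),0.6)
m=np.zeros_like(g); m[150:260,265:400]=1
n,l,s,c=cv2.connectedComponentsWithStats(((b>238)&(m>0)).astype(np.uint8))
for i in range(1,n):
    if s[i,4]>25: print('px',c[i].round(1),'bb',s[i,2:5],'P',P[l==i].mean(0).round(3))
fl=(g>150)&(g<236)&(m>0)&(P[...,2]>.005)
q=P[fl]; A=np.c_[q[:,:2],np.ones(len(q))]; w=np.ones(len(q),bool)
for _ in range(6):
    k=np.linalg.lstsq(A[w],q[w,2],rcond=None)[0]; w=abs(A@k-q[:,2])<.005
print('slope deg x,y',np.degrees(np.arctan(k[:2])).round(2))
if len(sys.argv)>1: cv2.imwrite('pics/'+sys.argv[1],cv2.resize(im[150:260,260:400],None,fx=4,fy=4,interpolation=cv2.INTER_CUBIC))
s=arm.read_state(); print(s['t'],s['tcp_pos'],s['contact_force'])
E
python3 look.py t1.png
```

```text
px [282.2 170.8] bb [10  4 31] P [0.701 0.108 0.028]
px [303.2 171. ] bb [27  3 80] P [0.699 0.05  0.028]
px [332.2 171. ] bb [28  3 78] P [ 0.697 -0.029  0.028]
px [362.5 171.2] bb [28  4 84] P [ 0.694 -0.112  0.028]
px [383.7 173.9] bb [11 11 65] P [ 0.685 -0.17   0.029]
px [386.5 193.7] bb [ 4 21 78] P [ 0.628 -0.173  0.039]
px [387.5 218. ] bb [ 5 24 85] P [ 0.56  -0.171  0.05 ]
px [293.1 220.6] bb [ 19  18 247] P [0.558 0.078 0.055]
px [374.1 224.2] bb [ 19  20 157] P [ 0.537 -0.131  0.089]
px [388.3 238. ] bb [ 5 13 49] P [ 0.505 -0.169  0.059]
slope deg x,y [-66.8  -14.76]
4.575 [ 0.50386114 -0.02447718  0.10143503] [-1.46424   -0.8341511 -4.3848803]
```

View pics/t1.png

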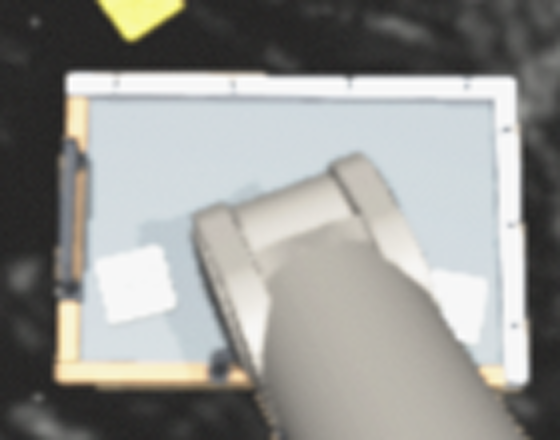

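Tilt is about 9.5 degrees and the two visible tiles ((293,220) and (374,224)) have not moved. I'll go on slowly.

Call:
apply_moves --motion '[1,0.06,0,0.115,0,0,0,1,0.06,0,0.115,0,0,0,1,0.06,0,0.115,0,0,0,1,0.06,0,0.115,0,0,0,1,0.06,0,0.115,0,0,0,1,0.06,0,0.115,0,0,0,1,0.06,0,0.115,0,0,0,1,0.06,0,0.115,0,0,0,1,0.06,0,0.115,0,0,0,1,0.06,0,0.115,0,0,0,1,0.06,0,0.115,0,0,0,1,0.06,0,0.115,0,0,0]'

```text
t: 6.08
tcp_pos: [0.5111, -0.0246, 0.1152]
eef_rot: [0.717, 0.697, 0.0, 0.0]
contact_force: [-1.2, -0.5, -6.1]
grip_width: 0.087
finger_force: 58.4
```

```bash
sed -i '/^fl=/,/^print..slope/d' look.py; python3 look.py | grep -v "bb \[ *[0-9]* *[34] "
```

```text
px [383.8 173.2] bb [11 10 55] P [ 0.687 -0.17   0.03 ]
px [386.7 191.9] bb [ 5 21 74] P [ 0.632 -0.173  0.042]
px [388.  216.4] bb [ 5 22 78] P [ 0.562 -0.171  0.059]
px [292.9 217.9] bb [ 19  17 241] P [0.565 0.079 0.054]
px [388.8 236.4] bb [ 5 11 38] P [ 0.508 -0.169  0.073]
6.125 [ 0.51117818 -0.0246125   0.11526238] [-1.24894012 -0.68161457 -5.89968458]
```

Call:
apply_moves --motion '[1,0.07,0,0.11,0,0,0,1,0.07,0,0.11,0,0,0,1,0.07,0,0.11,0,0,0,1,0.07,0,0.11,0,0,0,1,0.07,0,0.11,0,0,0,1,0.07,0,0.11,0,0,0,1,0.07,0,0.11,0,0,0,1,0.07,0,0.11,0,0,0]'

```text
t: 7.12
tcp_pos: [0.5166, -0.0245, 0.1241]
eef_rot: [0.717, 0.697, 0.0, 0.0]
contact_force: [-1.9, -0.3, -4.8]
grip_width: 0.089
finger_force: 58.5
```

```bash
python3 look.py t2.png | grep -v "bb \[ *[0-9]* *[34] "
```

```text
px [383.9 172.4] bb [10 10 52] P [ 0.689 -0.17   0.029]
px [361.8 170.5] bb [27  2 53] P [ 0.697 -0.11   0.027]
px [320.8 181.4] bb [ 19  15 208] P [0.668 0.003 0.03 ]
px [343.9 177.3] bb [16 10 96] P [ 0.679 -0.061  0.027]
px [294.1 184.3] bb [ 18  16 218] P [0.66  0.075 0.039]
px [370.9 188.8] bb [ 17  16 219] P [ 0.641 -0.132  0.042]
px [386.9 191.3] bb [ 5 20 68] P [ 0.633 -0.174  0.046]
7.175 [ 0.51683684 -0.0244797   0.12421737] [-1.12568064 -0.21873986 -4.11983454]
```

View pics/t2.png

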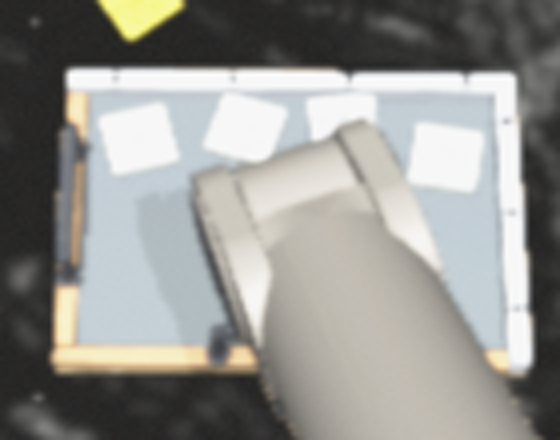

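All four tiles are sliding slowly to the fence. I'll continue up to about 30 degrees to square them.

Call:
apply_moves --motion '[1,0.07,0,0.11,0,0,0,1,0.07,0,0.11,0,0,0,1,0.07,0,0.11,0,0,0,1,0.07,0,0.11,0,0,0,1,0.18,0,0.235,0,0,0,1,0.18,0,0.235,0,0,0,1,0.18,0,0.235,0,0,0,1,0.18,0,0.235,0,0,0,1,0.18,0,0.235,0,0,0,1,0.18,0,0.23,0,0,0,1,0.185,0,0.23,0,0,0,1,0.185,0,0.23,0,0,0]'

```text
t: 8.68
tcp_pos: [0.5339, -0.0245, 0.147]
eef_rot: [0.717, 0.697, -0.0, -0.0]
contact_force: [-3.1, -0.1, -3.2]
grip_width: 0.09
finger_force: 58.4
```

Call:
apply_moves --motion '[1,0.2,0,0.22,0,0,0,1,0.2,0,0.22,0,0,0,1,0.2,0,0.22,0,0,0,1,0.2,0,0.22,0,0,0,1,0.21,0,0.215,0,0,0,1,0.21,0,0.215,0,0,0,1,0.21,0,0.215,0,0,0,1,0.21,0,0.21,0,0,0,1,0,0,0,0,0,0]'

```text
t: 9.8
tcp_pos: [0.5506, -0.0245, 0.1644]
eef_rot: [0.717, 0.697, 0.0, 0.0]
contact_force: [-1.9, -1.0, -5.0]
grip_width: 0.089
finger_force: 58.4
```

```bash
python3 look.py t3.png | grep -v "bb \[ *[0-9]* *[34] "
```

```text
px [293.3 173.3] bb [ 35  16 289] P [0.691 0.077 0.036]
px [373.3 174.2] bb [ 26  16 265] P [ 0.682 -0.14   0.041]
px [387.1 184.8] bb [ 5 17 56] P [ 0.648 -0.173  0.056]
px [365.5 189.1] bb [ 7  6 27] P [ 0.528 -0.069  0.536]
px [389.2 204.8] bb [ 5 19 66] P [ 0.587 -0.171  0.092]
px [323.4 201.8] bb [ 6  9 35] P [0.507 0.002 0.536]
9.85 [ 0.55047684 -0.02451316  0.16430998] [-0.99797498 -1.11021364 -4.35879122]
```

View pics/t3.png

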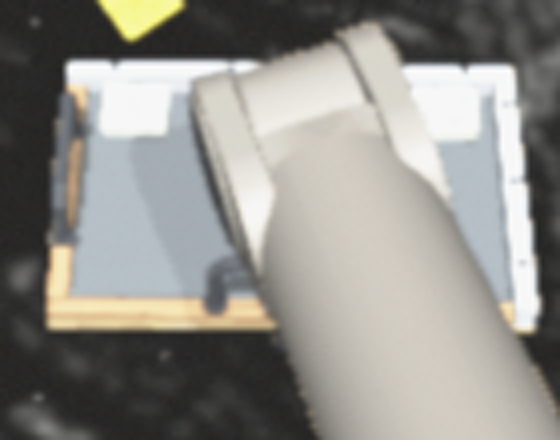

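Outer tiles at (293,173) and (373,174) sit square on the fence. I'll lower the tray.

Call:
apply_moves --motion '[1,-0.43,0,-0.485,0,0,0,1,-0.43,0,-0.485,0,0,0,1,-0.43,0,-0.485,0,0,0,1,-0.43,0,-0.485,0,0,0,1,-0.43,0,-0.485,0,0,0,1,-0.43,0,-0.485,0,0,0,1,-0.335,0,-0.55,0,0,0,1,-0.335,0,-0.55,0,0,0,1,-0.335,0,-0.55,0,0,0,1,-0.335,0,-0.55,0,0,0,1,-0.335,0,-0.55,0,0,0,1,-0.335,0,-0.55,0,0,0]'

```text
t: 11.35
tcp_pos: [0.5047, -0.0248, 0.1019]
eef_rot: [0.717, 0.697, 0.0, 0.0]
contact_force: [1.5, -0.6, -5.1]
grip_width: 0.091
finger_force: 58.4
```

Call:
apply_moves --motion '[1,-0.155,0,-0.38,0,0,0,1,-0.155,0,-0.38,0,0,0,1,-0.155,0,-0.38,0,0,0,1,-0.155,0,-0.38,0,0,0,1,-0.155,0,-0.38,0,0,0,1,-0.155,0,-0.38,0,0,0,1,-0.155,0,-0.38,0,0,0,1,-0.05,0,-0.16,0,0,0,1,-0.05,0,-0.16,0,0,0,1,-0.05,0,-0.16,0,0,0,1,-0.05,0,-0.16,0,0,0,1,0,0,0,0,0,0]'

```text
t: 12.85
tcp_pos: [0.4929, -0.0245, 0.0723]
eef_rot: [0.717, 0.697, 0.0, 0.002]
contact_force: [-6.8, 0.0, 32.8]
grip_width: 0.091
finger_force: 63.1
```

Call:
apply_moves --motion '[1,0,0,0.2,0,0,0,1,0,0,0.1,0,0,0,0.3,0,0,0,0,0,0,-0.4,0,0,0,0,0,0,-0.8,0,0,0,0,0,0,-1,0,0,1.5,0,0,0,-1,0,0,3,0,0,0,-1,0,0,3,0,0,0]'

```text
t: 13.85
tcp_pos: [0.4913, -0.0244, 0.1488]
eef_rot: [0.717, 0.698, 0.0, -0.0]
contact_force: [0.5, 0.2, -0.7]
grip_width: 0.999
finger_force: 0.0
```

Call:
apply_moves --motion '[-1,1,1.4,1,0,0,0.157,-1,1,1.4,1,0,0,0.157,-1,1,1.4,0,0,0,0.157,-1,1,1.4,0,0,0,0.157,-1,1,1.4,0,0,0,0.157,-1,1,1.4,0,0,0,0.157,-1,1,1.4,0,0,0,0.157,-1,1,1.4,0,0,0,0.157,-1,1,1.4,0,0,0,0.157,-1,1,1.4,0,0,0,0.157]'

```text
t: 15.1
tcp_pos: [0.5918, 0.1156, 0.1682]
eef_rot: [0.011, 1.0, -0.0, 0.0]
contact_force: [0.6, -0.0, 0.2]
grip_width: 1.005
finger_force: 0.0
```

```bash
cp look.py look2.py
cat >> look2.py <<'E'
import cv2
w=grab('wrist'); cv2.imwrite('pics/w1.png',w['img'])
h=(m>0)&(P[...,2]>.05)&(P[...,2]<.075)
n,l,s,c=cv2.connectedComponentsWithStats(h.astype(np.uint8))
for i in range(1,n):
    if s[i,4]>20: q=P[l==i]; print('bar',c[i],s[i,4],q.mean(0),q.min(0),q.max(0))
E
python3 look2.py t4.png | grep -v "bb \[ *[0-9]* *[34] "
```

```text
px [286.7 158.9] bb [ 8  6 32] P [0.584 0.063 0.535]
px [346.5 180.4] bb [ 76  19 912] P [ 0.67  -0.068  0.029]
px [384.1 175.5] bb [10 11 51] P [ 0.681 -0.171  0.028]
px [385.8 196.1] bb [ 5 23 84] P [ 0.623 -0.172  0.028]
15.15 [0.59273378 0.11791507 0.16838997] [1.93981635 2.34965981 0.94792873]
bar [276.4 221.7] 30 [0.55473513 0.12175965 0.06024878] [0.54442109 0.11720865 0.0509644 ] [0.56735708 0.12613228 0.06696852]
```

View pics/w1.png

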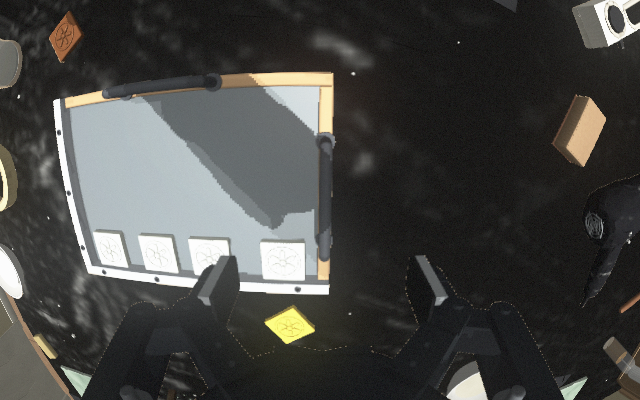

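View pics/t4.png

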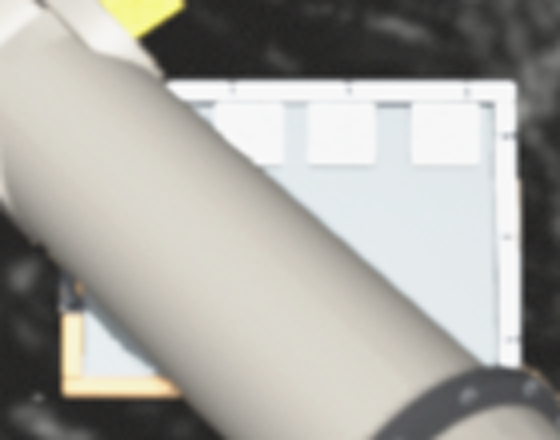

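Both views show all four tiles flush and square on the fence, with gaps between them. The wrist view shows the side bar at (325,200), in line with the jaws. I'll grasp it.

Call:
apply_moves --motion '[-1,0.1,0.2,-3,0,0,0,-1,0,0,-3,0,0,0,-1,0,0,-2.2,0,0,0,-1,0,0,-1.2,0,0,0,-1,0,0,-0.6,0,0,0,0,0,0,0,0,0,0,0.5,0,0,0,0,0,0,1,0,0,0,0,0,0,1,0,0,0,0,0,0,1,0,0,0,0,0,0,1,0,0,0,0,0,0]'

```text
t: 16.58
tcp_pos: [0.5927, 0.1181, 0.0677]
eef_rot: [0.014, 1.0, 0.0, 0.0]
contact_force: [-1.6, 1.9, 4.8]
grip_width: 0.091
finger_force: 58.6
```

Call:
apply_moves --motion '[1,0,-0.115,0.51,0,0,0,1,0,-0.115,0.51,0,0,0,1,0,-0.13,0.505,0,0,0,1,0,-0.13,0.505,0,0,0,1,0,-0.15,0.5,0,0,0,1,0,-0.15,0.5,0,0,0,1,0,-0.165,0.495,0,0,0,1,-0.03,-0.165,0.495,0,0,0,1,0,-0.063,0.172,0,0,0,1,0,-0.063,0.172,0,0,0,1,0,-0.063,0.172,0,0,0,1,0,-0.063,0.172,0,0,0]'

```text
t: 18.08
tcp_pos: [0.5922, 0.1035, 0.1142]
eef_rot: [0.014, 1.0, -0.0, -0.0]
contact_force: [0.1, -1.1, -5.9]
grip_width: 0.091
finger_force: 58.4
```

Call:
apply_moves --motion '[1,0,-0.068,0.167,0,0,0,1,0,-0.068,0.167,0,0,0,1,0,-0.068,0.167,0,0,0,1,0,-0.068,0.167,0,0,0,1,0,-0.07,0.167,0,0,0,1,0,-0.07,0.167,0,0,0,1,0,-0.07,0.167,0,0,0,1,0,-0.07,0.167,0,0,0,1,0,-0.073,0.166,0,0,0,1,0,-0.073,0.166,0,0,0,1,0,-0.073,0.166,0,0,0,1,0,-0.073,0.166,0,0,0]'

```text
t: 19.58
tcp_pos: [0.5921, 0.0953, 0.1343]
eef_rot: [0.014, 1.0, 0.0, -0.0]
contact_force: [0.4, -1.4, -6.2]
grip_width: 0.091
finger_force: 58.4
```

```bash
python3 look.py | grep -v "bb \[ *[0-9]* *[34] "
```

```text
px [298.3 162.2] bb [ 7  5 26] P [0.587 0.044 0.504]
px [354.  177.9] bb [ 71  24 933] P [ 0.67  -0.087  0.051]
px [267.2 188.4] bb [ 6  8 36] P [0.54  0.1   0.503]
px [389.9 221. ] bb [ 5 23 78] P [ 0.553 -0.178  0.045]
19.625 [0.59222759 0.09521867 0.13452496] [ 0.23573234 -0.55990595 -6.26165342]
```

Call:
apply_moves --motion '[1,-0.01,-0.08,0.163,0,0,0,1,0,-0.08,0.163,0,0,0,1,0,-0.08,0.163,0,0,0,1,0,-0.08,0.163,0,0,0,1,0,-0.083,0.162,0,0,0,1,0,-0.083,0.162,0,0,0,1,0,-0.083,0.162,0,0,0,1,0,-0.083,0.162,0,0,0,1,0,-0.087,0.161,0,0,0,1,0,-0.087,0.161,0,0,0,1,0,-0.087,0.161,0,0,0,1,0,-0.087,0.161,0,0,0]'

```text
t: 21.12
tcp_pos: [0.592, 0.0854, 0.1538]
eef_rot: [0.014, 1.0, 0.0, 0.0]
contact_force: [1.2, 1.3, -5.5]
grip_width: 0.091
finger_force: 58.5
```

```bash
python3 look.py t5.png | grep -v "bb \[ *[0-9]* *[34] "
```

```text
px [303.9 160.8] bb [ 7  6 30] P [0.584 0.034 0.522]
px [360.3 179.2] bb [  67   42 1291] P [ 0.666 -0.104  0.052]
px [271.3 186.3] bb [ 7  8 42] P [0.54  0.091 0.522]
21.175 [0.59215242 0.08533921 0.15400933] [-0.90366972  0.58686625 -4.26351053]
```

View pics/t5.png

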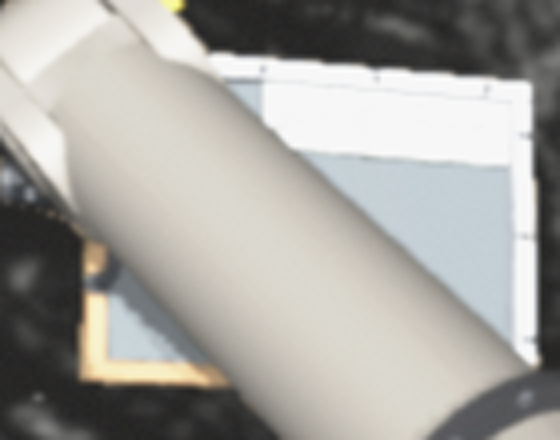

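The row is closed from the end stop, with tiles spanning (326..387, 170..191) in the full frame. I'll lower gently.

Call:
apply_moves --motion '[1,0,0.3,-0.625,0,0,0,1,0,0.3,-0.625,0,0,0,1,0,0.3,-0.625,0,0,0,1,0,0.3,-0.625,0,0,0,1,0,0.3,-0.625,0,0,0,1,0,0.3,-0.625,0,0,0,1,0,0.21,-0.66,0,0,0,1,0.02,0.21,-0.66,0,0,0,1,0,0.21,-0.66,0,0,0,1,0.02,0.21,-0.66,0,0,0,1,0,0.21,-0.66,0,0,0,1,0,0.21,-0.6,0,0,0]'

```text
t: 22.68
tcp_pos: [0.5923, 0.115, 0.0764]
eef_rot: [0.014, 1.0, -0.001, -0.0]
contact_force: [-0.3, -1.7, -4.2]
grip_width: 0.093
finger_force: 58.4
```

Call:
apply_moves --motion '[1,0,0.05,-0.16,0,0,0,1,0,0.05,-0.16,0,0,0,1,0,0.04,-0.15,0,0,0,1,0,0.04,-0.12,0,0,0,1,0,0.02,-0.1,0,0,0,1,0,0,0,0,0,0]'

```text
t: 23.42
tcp_pos: [0.5925, 0.1179, 0.0703]
eef_rot: [0.014, 1.0, 0.0, 0.0]
contact_force: [0.6, -1.4, -3.9]
grip_width: 0.087
finger_force: 58.4
```

Call:
apply_moves --motion '[1,0,0.02,-0.1,0,0,0,1,0,0.01,-0.1,0,0,0,1,0,0.01,-0.07,0,0,0,1,0,0,0,0,0,0]'

```text
t: 23.92
tcp_pos: [0.5927, 0.1182, 0.0695]
eef_rot: [0.014, 1.0, -0.001, 0.001]
contact_force: [-5.6, -6.1, 13.7]
grip_width: 0.091
finger_force: 61.3
```

Down. I'll raise slightly to unload, then open, lift and retreat to the left so the top camera sees the tray.

Call:
apply_moves --motion '[1,0,0,0.1,0,0,0,0.3,0,0,0,0,0,0,-0.4,0,0,0,0,0,0,-0.8,0,0,0,0,0,0,-1,0,0,1.5,0,0,0,-1,0,0,3,0,0,0,-1,0,0,4,0,0,0,-1,0,4,3,0,0,0,-1,0,5,0,0,0,0,-1,0,5,0,0,0,0,-1,0,4,0,0,0,0,-1,0,2,0,0,0,0]'

```text
t: 25.42
tcp_pos: [0.5916, 0.3213, 0.1847]
eef_rot: [0.012, 1.0, 0.001, 0.0]
contact_force: [-0.6, 0.3, -0.2]
grip_width: 1.001
finger_force: 0.0
```

```bash
cat > fin.py <<'E'
from m import *
f=grab('top'); P=cloud(f); g=f['img'].min(2)
m=np.zeros_like(g); m[160:260,265:400]=1
h=(m>0)&(P[...,2]>.05)&(P[...,2]<.075)
n,l,s,c=cv2.connectedComponentsWithStats(h.astype(np.uint8))
for i in range(1,n):
    if s[i,4]>20: q=P[l==i]; d=q[:,:2]-q[:,:2].mean(0); print('bar',c[i],s[i,4],q.mean(0),np.linalg.svd(d,full_matrices=0)[2][0])
cv2.imwrite('pics/fin.png',f['img'])
n,l,s,c=cv2.connectedComponentsWithStats(((g>238)&(m>0)).astype(np.uint8))
for i in range(1,n):
    if s[i,4]>100:
        print('blob',s[i]); cn=np.argwhere(l==i)[:,::-1].astype(np.float32)
# lower edge of the tile row, subpixel, per column; and left edge per row
G=g.astype(float)
for u in range(318,388,3):
    col=G[175:205,u]; e=[v for v in range(len(col)-1) if col[v]>=238>col[v+1]]
    print(u,[round(float(x),3) for x in onz(f,u,175+e[-1]+(col[e[-1]]-238)/(col[e[-1]]-col[e[-1]+1]),.021)[:2]] if e else col[::4].tolist())
for v in (176,180,184,188,191): print(v,G[v,310:392:1].astype(int).tolist())
E
python3 fin.py
```

```text
bar [277.57471264 199.06896552] 87 [0.61473328 0.1180273  0.06309857] [-0.99948933  0.03195418]
bar [335.60902256 244.47368421] 133 [ 0.49086654 -0.03146643  0.06380157] [-0.0286749  -0.99958879]
blob [291 171  85   4 324]
blob [ 320  171   70   63 1237]
318 [195.0, 225.0, 226.0, 226.0, 226.0, 226.0, 227.0, 227.0]
321 [0.645, 0.003]
324 [0.645, -0.006]
327 [0.645, -0.014]
330 [0.645, -0.022]
333 [0.645, -0.03]
336 [0.644, -0.038]
339 [0.644, -0.046]
342 [0.644, -0.055]
345 [0.644, -0.063]
348 [0.644, -0.071]
351 [0.643, -0.079]
354 [0.643, -0.087]
357 [0.643, -0.096]
360 [0.643, -0.104]
363 [0.642, -0.112]
366 [0.642, -0.12]
369 [0.642, -0.128]
372 [0.642, -0.136]
375 [0.641, -0.145]
378 [0.641, -0.153]
381 [0.641, -0.161]
384 [0.644, -0.169]
387 [0.664, -0.178]
176 [173, 170, 170, 172, 171, 171, 171, 172, 173, 201, 240, 246, 246, 246, 246, 246, 246, 246, 246, 246, 246, 246, 246, 246, 246, 246, 246, 246, 246, 246, 246, 246, 246, 246, 246, 246, 246, 246, 246, 246, 246, 246, 246, 246, 246, 246, 246, 245, 246, 246, 246, 246, 246, 246, 246, 246, 246, 246, 246, 246, 246, 246, 246, 245, 24
[... 1043 characters left out ...]
7, 247, 247, 247, 247, 247, 247, 247, 246, 246, 245, 246, 246, 247, 247, 247, 247, 247, 247, 247, 247, 247, 247, 247, 247, 246, 244, 244, 246, 247, 247, 247, 247, 247, 246, 246, 247, 247, 247, 247, 247, 246, 246, 245, 246, 246, 246, 247, 247, 247, 240, 245, 247, 247, 246, 218, 112, 50]
191 [226, 226, 226, 226, 226, 226, 226, 226, 226, 225, 219, 215, 216, 215, 215, 215, 215, 215, 215, 215, 215, 215, 215, 215, 215, 215, 215, 215, 215, 215, 215, 215, 215, 215, 215, 215, 215, 215, 216, 216, 216, 217, 220, 222, 223, 224, 223, 223, 223, 224, 224, 224, 223, 224, 224, 224, 223, 221, 216, 220, 223, 224, 225, 225, 226, 227, 226, 226, 227, 227, 227, 227, 227, 221, 216, 244, 247, 247, 246, 219, 115, 54]
```

```bash
python3 -c "
from plant import arm
print(arm.sign_off())"
```

```text
the job is handed in; nothing more can be done
None
```

I handed the job in at about 25 s: by the top-camera measurements all four tiles lie in one closed row, square and flush along the fence from the end stop. The tray is set down flat and the gripper is clear; I steered clear of the tape, jar and block but did not re-measure them, and the hand-in returned no verdict.

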